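Lift the laser's optics plate off its rests with a wedge

TASK

Zero the dial gauge with the small knurled zero-set knob beside its dial, so that the needle points at the long thick zero mark while the optics plate still lies on its rests. Then take the tapered wedge by its upright grip and push it, flat on the base and square to the plate's front edge, under the middle of that edge until the plate has just lifted off its rests and the gauge shows about 3 mm (three divisions; never more than 6 mm). Finish still gripping the wedge and holding the plate up there, so that a colleague can slip a shim in; lift only with the wedge, keep the hand off the plate, and leave everything else where it lies.

Things in the scene. Friction and masses are not known exactly. Their poses are not given: they have to be found in the camera images.
- base: Fixed grey base slab 340 (x) x 300 (y) x 12 mm, turned up to 0.2 rad; origin: centre of its underside, x from its front edge (robot side) to the hinge side, z up. Its bare front 100 mm (x -170 to -70) is the land on which the wedge slides. Two rests 16 mm high at x -45, y +65 and -65. Gauge stand at x 0, y +125, 92 mm high; gauge 64 mm wide, top 90 mm over the table, at x -45, y +65
- plate: Aluminium optics plate 200 x 190 x 10 mm, about 1.1 kg, with a lens tube, mirror mount and modules up to 51 mm above its mid-plane. Hinged to the base at its far edge, it lies on the rests, underside 16 mm above the base's top; it lifts freely and falls back by its weight. Origin on the hinge axis: x +130, y 0, z 33 mm in the base's frame; axes as the base's when at rest
- plate_nose (a point): Middle of the plate's front edge, on the axis of its rounded edge (radius 5 mm): at x -65, y 0, z 33 mm in the base's frame when the plate rests. Push the wedge under here
- over_rest (a point): Point on the plate's underside straight above the left rest and below the gauge's plunger; 28 mm above the table when the plate rests; its rise is the lift the gauge shows. It rises 0.9 mm for each 1 mm at the front edge
- knob (a joint): Angle of the zero-set knob, rad, positive clockwise seen from above. It stays where it is left (friction 0.03 N m) and stops at -2.5 and +2.5. Its pinion turns the toothed dial ring the other way, 0.5 rad for each 1 rad of the knob. At the start the zero mark lies 0.3 to 0.7 rad clockwise of the needle, so the knob must be turned clockwise
- knob_top (a point): Centre of the top face of the black knurled zero-set knob, 26 mm diameter and 26 mm high, axis vertical, top 131 mm above the table, at x -16, y +103 mm in the base's frame. Under it is a thin shaft (10 mm) 21 mm long; the dial beside it, 48 mm from centre to centre, is 41 mm lower than the knob's top
- dial_centre (a point): Centre of the gauge's upward-facing white dial, on the needle's axis, 86 mm above the table
- zero_mark (a point): Point at 24 mm radius on the dial's zero mark, the long thick one of its ten marks; it turns with the dial ring
- three_mark (a point): Point at 24 mm radius on the third mark clockwise from zero (108 degrees from it): 3 mm of lift. The dial has ten divisions of 1 mm to a full turn
- needle_tip (a point): Tip of the black needle, 24 mm from its axis. While the plate rests it stands still, along the base's x; it turns clockwise (from above) by one division (36 degrees) for each 1 mm that the plate rises above the left rest
- wedge: Loose aluminium wedge 140 x 40 mm, 0.22 to 0.35 kg; origin at the centre of its flat underside, x towards the thin end. Top rises 1:6 from 5 mm at the tip (x +70) to 22.5 mm at x -35, then level to the heel end (x -70). Upright grip 30 (x) x 16 (y) x 40 mm on the heel, at x -52, from 22.5 to 62.5 mm high. It lies on the left or the right of the base
- wedge_grip (a point): Middle of the wedge's upright grip: x -52, y 0, z 47.5 mm in the wedge's frame
- wedge_tip (a point): Middle of the lower edge of the wedge's thin end: x +70, y 0, z 0 in the wedge's frame. Sliding flat on the base, the wedge first meets the plate when its tip is 66 mm beyond the axis of the plate's front edge, then lifts 1 mm at the gauge for each 6.7 mm pushed (3 mm of lift at about 86 mm). The push takes about 6 to 13 N
- parallel: Bystander: plain aluminium block 140 x 40 x 22 mm, no taper and no grip; it and the wedge change sides at random. Origin at the centre of its underside
- shims: Bystander: small stack of steel shims 34 x 30 x 7 mm on the right part of the base's land. Origin at the centre of its underside
- screwdriver: Bystander: screwdriver 160 mm long, 30 mm high at most, lying between the robot and the base, on the left
- spanner: Bystander: steel spanner 160 mm long lying between the robot and the base, on the right
- lens_carton: Bystander: white carton 150 x 65 x 35 mm, on the left
- drape_carton: Bystander: yellow-green carton 110 x 70 x 45 mm, on the right
- grease_jar: Bystander: small white jar 52 mm diameter, 50 mm high, on the far left
Mind the look-alikes: they are no part of the job. Leave any brown or orange look-alike of the wedge alone.

How it is judged:
By the outcome, as a careful person would: the job done as asked, in the order asked, and still so for the second after the job is handed in, while the arm keeps its last pose, push and grip.
It also fails if it takes over 48 s, if anything falls off the work surface, if the arm or the gripper's body presses on something with over 40 N, if the wrist force passes 120 N, or if a joint passes its speed limit or range.

ROBOT

A 6-joint arm with a two-finger parallel gripper is mounted at the origin on the work surface. World frame = base frame: x ahead of the robot, y to its left, z up, the work surface at z = 0. Lengths are in m, angles in rad, forces in N, time in s.
With the tool pointing down it reaches from about 0.35 to 0.875 m from the base axis. Payload 4.2 kg.
Tool frame: the origin (TCP) lies at the very end of the fingers, on their centre line; the grasp point (between the pads) lies 19 mm behind it (tcp_to_grasp is the distance from the TCP to the grasp point, in m); z points along the fingers, y is the line along which they close (so a half turn about z gives the same grasp; the last joint's range is limited). The gripper opens to 85 mm and grips with 20 to 120 N. Pads are 22 mm wide; open, the fingers measure 114 mm over their backs; the gripper's body (76 mm by 85 mm) begins 54 mm behind the grasp point. The pads swing forward as they close: fully open they stand 13 mm farther back than shut.
Start: joints at [-1.011, 0.385, 0.008, 0, -1.194, -0.259], TCP at [0.185, -0.597, 0.231] pointing down, gripper open.
Joint ranges: [-3.14, 3.14], [-1.21, 2.06], [-1.07, 1.41], [-3.16, 2.05], [-2.99, -0.16], [-3.1, 3.1]. Speed limits (rad/s): [2.79, 2.79, 3.14, 3.14, 3.14, 3.14].

INTERFACE

Orientations are given as a 3x3 rotation matrix whose columns are the frame's x, y, z axes.
In Python, from cell import * gives the robot as it stands.
- The arm moves only by the tool drive_tool, never from a script. Its argument "plan" is one flat list of numbers, 5 for each row, row after row: the shift along the world's x, y, z in cm, then the turn about the world's z in degrees, then the opening, from 0 (shut) to 1 (fully open). In form: [x, y, z, turn, claw, x, y, z, turn, claw, ...]. A call has 1 to 20 rows; each row shifts and turns the commanded pose from where the row before left it; what a row does not reach is not made up. A row lasts 1/8 s, in which the tool goes at most 62.5 mm and 10.7 degrees, less where a joint would pass 70% of its speed; a pose out of reach is approached as far as the arm can. A call with a gripper value outside its range is refused whole. The fingers move at their own pace and stop on an object; the grip force is fixed at half the most. Time passes only in rows, so rows that do not move let the fingers close. It gives the time, the measured TCP pose, the force, the opening and the grip force at its end, in the units of the state.
- read_state(): the state, without advancing time (a new reading comes with each control period).
- camera(name): name is "side" or "top"; returns the picture (400x640x3 uint8, blue, green, red); there is no depth.
- get_calibration(name): a dict with "fx", "fy", "cx", "cy" (pixels), "rvec" (rotation vector, rad) and "tvec" (3), from world to camera coordinates, as OpenCV has them. Camera axes: x right, y down, z forward; pixel columns grow to the right and rows downward; lengths in m; the calibration is good to about 2 mm. A picture is of the moment at which its call begins. get_calibration takes no time and is no camera call.
- job_done(): hands the job in; it is judged then, once.
Trained networks look in the newest picture that a camera, given by its name, has taken for a name from the list of things; names that differ only in an ending like _2 or _b are one class to them, and where a whole thing is asked for, a point or a joint stands for the part that bears it (a point fixed in the world has none). Each returns a list of dicts, best first, with "score" (0 to 1); they miss things now and then, are a little off and sometimes report something else, mostly with a low value. They report only what shows in the picture. A call takes as long as a camera call. They do not tell look-alikes from the thing itself.
- regions_of(camera, label): "pixels" (400x640 bool, what is visible of it) and "rect" ([centre column, centre row, width, height] as shares, 0 to 1, of the picture: columns of its width, rows of its height, round what is visible of it).
- mark_of(camera, label): "centre" ([column, row] as shares, 0 to 1, of the picture: columns of its width, rows of its height: a listed point, or the origin of a listed thing).
The state is a dict: "time": time; "joint_pos": joint angles; "qvel": joint speeds; "effort": joint torques, N m; "position": TCP position; "orientation": TCP orientation; "wrist_force": force on the tool from outside, world axes, zero at the start; "torque": the same for the moment, N m; "grip_width": opening from 0.0 (shut) to 1.0 (fully open); "gripper_force": force on a finger pad.
Only numpy, scipy, OpenCV 4.12 (cv2) and the standard library are available. Lean on these libraries where they do the work, as an engineer would, in place of code of your own. Each camera call takes 0.05 s, during which the arm holds its last target. There are 200 camera calls.

## Working session

There is one attempt and no reset: what is moved stays moved. The work goes in short steps, Python scripts to look and compute and a tool call to move; the robot and the scene stay as the last step left them, time stands still between calls to the robot, and variables do not carry over. Pictures are saved under pics/ and viewed, at most 10 in all, crops included, and the job is handed in when it is done.

Besides the shell and the picture viewer there is one more tool, called after "Emit:" by a JSON object that holds its "api" and its "payload", one argument or row to a line. drive_tool: Moves the arm, as the interface text tells. Its arguments: {"type":"object","properties":{"plan":{"type":"array","items":{"type":"number"}}},"required":["plan"]}

```bash
mkdir -p pics; ls; cat > h.py <<'E'
from cell import *
import numpy as np, cv2
def cal(n):
    c=get_calibration(n); K=np.array([[c['fx'],0,c['cx']],[0,c['fy'],c['cy']],[0,0,1.]])
    R=cv2.Rodrigues(np.array(c['rvec'],float))[0]; return K,R,np.array(c['tvec'],float).ravel()
def ray(n,uv,z):
    K,R,t=cal(n); d=R.T@np.linalg.solve(K,[uv[0],uv[1],1]); o=-R.T@t
    return o+d*(z-o[2])/d[2]
def proj(n,p):
    K,R,t=cal(n); q=K@(R@np.array(p,float)+t); return q[:2]/q[2]
def mk(n,l):
    return [(round(m['score'],2),np.round(np.array(m['centre'])*[640,400],1)) for m in mark_of(n,l)[:3]]
E
python3 - <<'E'
from h import *
for n in('top','side'):
    im=camera(n); cv2.imwrite(f'pics/{n}0.png',im)
    K,R,t=cal(n); print(n,K[0,0],-R.T@t)
for l,z in [('base',0),('plate_nose',.033),('knob_top',.131),('dial_centre',.086),('zero_mark',.086),('needle_tip',.086),('wedge',0),('wedge_grip',.0475),('wedge_tip',0),('parallel',0),('shims',.012)]:
    for s,uv in mk('top',l): print(l,s,uv,ray('top',uv,z).round(4))
print(read_state())
E
```

```text
pics
top 459.2607509871458 [0.45528642 0.02484364 1.40773381]
side 453.2072415380691 [0.45846655 0.78660162 1.03966924]
base 0.74 [345.1 172.3] [ 0.6499 -0.0406  0.    ]
base 0.6 [196.9 247.2] [0.4173 0.4109 0.    ]
plate_nose 0.91 [344.1 196.2] [ 0.573  -0.0362  0.033 ]
knob_top 0.57 [198.9 246. ] [0.4242 0.3695 0.131 ]
knob_top 0.54 [310.1 172.3] [0.6313 0.0635 0.131 ]
knob_top 0.22 [439.  214.6] [ 0.5147 -0.2958  0.131 ]
dial_centre 0.91 [326.6 191.1] [0.583  0.0168 0.086 ]
zero_mark 0.69 [329.9 181.4] [0.6112 0.0074 0.086 ]
zero_mark 0.18 [345.3 173.5] [ 0.6345 -0.0372  0.086 ]
needle_tip 0.23 [325.7 187.3] [0.594  0.0194 0.086 ]
wedge 0.75 [205.2 226.3] [0.4811 0.3873 0.    ]
wedge 0.59 [312.1 269.4] [0.3522 0.0591 0.    ]
wedge 0.56 [192.1 289.3] [0.2905 0.4219 0.    ]
wedge_grip 0.78 [199.5 302.2] [0.2591 0.3858 0.0475]
wedge_grip 0.78 [296.4 274.9] [0.3394 0.1039 0.0475]
wedge_grip 0.59 [197.6 247.2] [0.4186 0.3958 0.0475]
wedge_tip 0.9 [175.5 276.9] [0.3274 0.4733 0.    ]
wedge_tip 0.78 [211.4 201.7] [0.5567 0.3702 0.    ]
wedge_tip 0.7 [438.8 216.5] [ 0.5149 -0.328   0.    
[... 318 characters left out ...]
 -1.19401207e+00, -2.58586694e-01]), 'qvel': array([ 0.00171811,  0.00047416, -0.00059306, -0.00023417,  0.0005947 ,
        0.00168678]), 'effort': array([ 5.91016233e-04, -3.91892266e+01,  1.88560653e+01,  4.18943033e+00,
       -2.85321594e-04, -3.03875730e-06]), 'position': array([ 0.18516583, -0.5969182 ,  0.23134242]), 'orientation': array([[-9.55110093e-01, -2.96251092e-01,  1.96657330e-05],
       [-2.96251092e-01,  9.55110093e-01, -3.29135027e-05],
       [-9.03227895e-06, -3.72620135e-05, -9.99999999e-01]]), 'wrist_force': array([ 0.39557068, -0.25514201,  0.03242389]), 'torque': array([-0.02606013,  0.04781524,  0.02884639]), 'gripper_force': 0.0, 'grip_width': 0.9972408551770912}
```

View pics/top0.png

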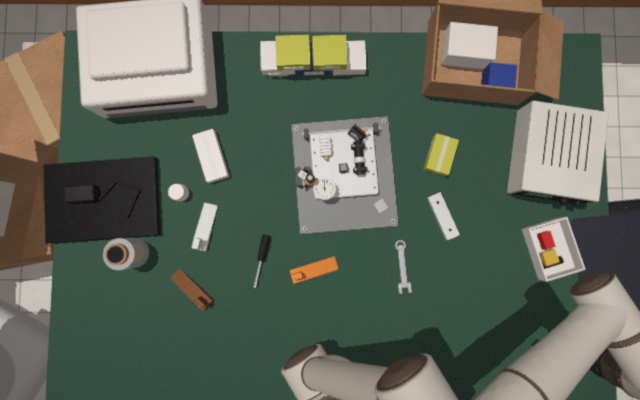

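View pics/side0.png

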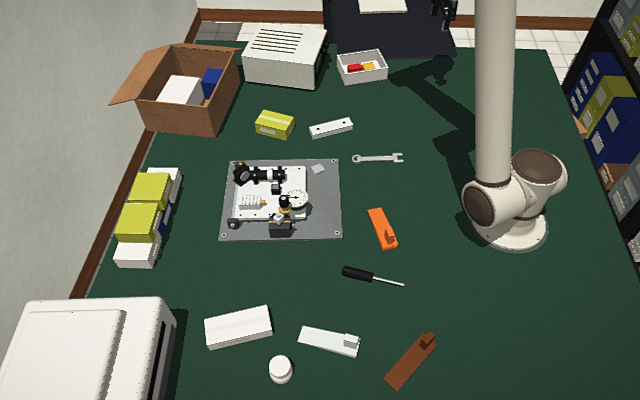

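Candidates for the wedge: the aluminium one at top px (204,226), with its grip at (198,247); the brown look-alike at (192,289); the orange look-alike at (314,270); and the plain parallel with two holes at (443,216). I choose the aluminium one and check it in a crop.

```bash
python3 - <<'E'
from h import *
t=cv2.imread('pics/top0.png'); s=cv2.imread('pics/side0.png')
c=lambda im,x,y,w,h,k: cv2.resize(im[y:y+h,x:x+w],None,fx=k,fy=k,interpolation=cv2.INTER_CUBIC)
a=np.hstack([c(t,295,160,50,50,8),c(s,265,180,50,50,8)])
b=np.hstack([c(t,180,195,50,50+10,4)[:200],c(s,290,315,80,50,4),c(t,290,115,110,120,1.8)[:200,:200]])
b=cv2.copyMakeBorder(b,0,0,0,800-b.shape[1],cv2.BORDER_CONSTANT)
cv2.imwrite('pics/c1.png',np.vstack([a,b]))
camera('top');camera('side')
# base fit from corners
m=regions_of('top','base')
for r in m[:2]:
    p=r['pixels'].astype(np.uint8); print(r['score'],p.sum(),cv2.boxPoints(cv2.minAreaRect(cv2.findNonZero(p))).round(1).tolist())
    P=[ray('top',u,.012)[:2] for u in cv2.boxPoints(cv2.minAreaRect(cv2.findNonZero(p)))]
    P=np.array(P);print(P.round(4).tolist(),P.mean(0))
for r in regions_of('top','wedge')[:4]:
    p=r['pixels'].astype(np.uint8); print('w',r['score'],np.round(cv2.boxPoints(cv2.minAreaRect(cv2.findNonZero(p))),1).tolist())
for l in ('knob_top','dial_centre','zero_mark','needle_tip','wedge_grip','wedge_tip','plate_nose','three_mark','wedge'): print(l,mk('side',l))
# vertical-consistent triangulation helper
E
```

```text
w 0.83 [[289.6000061035156, 269.79998779296875], [333.70001220703125, 255.10000610351562], [338.1000061035156, 268.29998779296875], [294.0, 283.0]]
w 0.73 [[192.89999389648438, 246.6999969482422], [202.89999389648438, 202.5], [216.3000030517578, 205.5], [206.39999389648438, 249.8000030517578]]
w 0.66 [[169.0, 278.0], [180.5, 266.5], [213.0, 299.0], [201.5, 310.5]]
knob_top [(0.52, array([280.6, 197. ])), (0.32, array([280.8, 370.2]))]
dial_centre [(0.8, array([294.4, 195.9])), (0.2, array([240.8, 329.6]))]
zero_mark [(0.66, array([287.1, 195.7])), (0.22, array([278.9, 127.2]))]
needle_tip [(0.65, array([347.5, 340.1])), (0.61, array([297.4, 213.9])), (0.38, array([328.5, 341.1]))]
wedge_grip [(0.81, array([428.8, 334.5])), (0.73, array([388.3, 236.3])), (0.64, array([349.6, 340. ]))]
wedge_tip [(0.8, array([302.3, 334. ])), (0.56, array([390.3, 385.5]))]
plate_nose [(0.71, array([303.5, 190.5]))]
three_mark [(0.67, array([300.8, 196.4])), (0.57, array([282.3, 199.8]))]
wedge [(0.84, array([381.3, 228.5])), (0.63, array([408. , 363.6])), (0.61, array([329.1, 342.7]))]
```

View pics/c1.png

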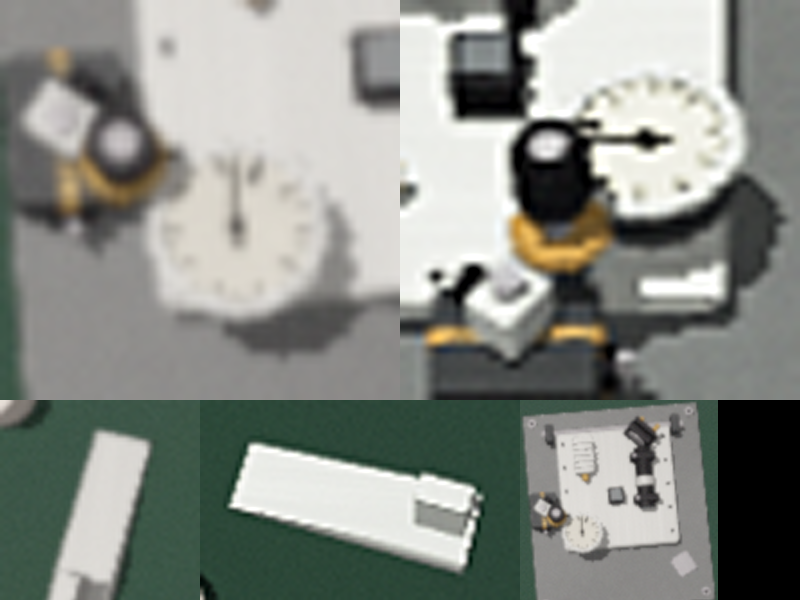

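The crop shows the aluminium wedge with its grip at the heel end, so the choice is right. The dial centre is at about top px (324.5,188.5). The needle points up, and the zero mark is clockwise of it at about (327,181). The knob top is at about (310,177.5).

```bash
cat >> h.py <<'E'
from scipy.optimize import least_squares
def bfit():
    """base pose x,y,yaw from slab outline"""
    im=cv2.imread('pics/top0.png')[105:245,280:410]; hsv=cv2.cvtColor(im,cv2.COLOR_BGR2HSV)
    m=((hsv[...,1]<70)&(hsv[...,2]>60)).astype(np.uint8)
    m=cv2.morphologyEx(m,cv2.MORPH_CLOSE,np.ones((9,9))); m=cv2.morphologyEx(m,cv2.MORPH_OPEN,np.ones((9,9)))
    c=max(cv2.findContours(m,0,1)[0],key=cv2.contourArea)
    return cv2.boxPoints(cv2.minAreaRect(c))+[280,105], cv2.contourArea(c)
E
python3 - <<'E'
from h import *
b,a=bfit(); print(b.tolist(),a)
P=np.array([ray('top',u,.012)[:2] for u in b]); c=P.mean(0)
e=[P[(i+1)%4]-P[i] for i in range(4)]; print(P.round(4).tolist(),'c',c,[ (round(np.linalg.norm(v),4),round(np.degrees(np.arctan2(v[1],v[0])),2)) for v in e])
# yaw from longest pair
v=max(e,key=np.linalg.norm); yaw=np.arctan2(v[1],v[0]); yaw=(yaw+np.pi/2)%np.pi-np.pi/2
T=lambda x,y,z:np.r_[c+[np.cos(yaw)*x-np.sin(yaw)*y,np.sin(yaw)*x+np.cos(yaw)*y],z]
for n,p in dict(knob=(-.016,.103,.131),dial=(-.045,.065,.086),nose=(-.065,0,.033)).items():
    w=T(*p); print(n,w.round(4),proj('top',w),proj('side',w))
for q in [(-.17,.15),(-.17,-.15),(.17,.15),(.17,-.15)]: w=T(*q,.012); print(q,proj('top',w),proj('side',w))
# wedge candidates: lower-face rect etc
for uv,z in (((203.5,208),.0),((198.5,244),.0625)): print(ray('top',uv,z))
E
```

```text
[[280.0, 105.0], [409.0, 105.0], [409.0, 234.0], [280.0, 234.0]] 12569.0
[[0.8575, 0.1621], [0.8596, -0.2378], [0.4609, -0.2339], [0.4588, 0.1569]] c [ 0.65921486 -0.03818361] [(np.float64(0.3999), np.float64(-89.7)), (np.float64(0.3987), np.float64(179.44)), (np.float64(0.3908), np.float64(90.31)), (np.float64(0.3988), np.float64(0.75))]
knob [ 0.7621 -0.0216  0.131 ] [340.61212375 126.51297322] [233.69492137 170.82284759]
dial [0.724  0.0072 0.086 ] [330.13386081 142.98217891] [248.06192934 190.29112065]
nose [0.6589 0.0268 0.033 ] [323.2824624  167.74718498] [272.39674308 208.91288381]
(-0.17, 0.15) [289.33646646 120.64809211] [213.27052418 241.64414079]
(-0.17, -0.15) [288.7224635  217.69471243] [323.47700545 247.34717084]
(0.17, 0.15) [399.31337532 120.65067543] [235.9028758  152.05529238]
(0.17, -0.15) [400.62755568 217.71364327] [330.29255072 155.89276406]
[0.5371329  0.39396679 0.        ]
[0.42831724 0.38935287 0.0625    ]
```

```bash
cat >> h.py <<'E'
from scipy.optimize import minimize
def mask(n,f,seed):
    im=cv2.imread(f); m=(im[...,2]>np.float32(55)).astype(np.uint8)
    m=cv2.morphologyEx(m,cv2.MORPH_CLOSE,np.ones((5,5)))
    k,l=cv2.connectedComponents(m); m=(l==l[seed[1],seed[0]]).astype(np.uint8)
    c=max(cv2.findContours(m,0,1)[0],key=cv2.contourArea); o=np.zeros_like(m); cv2.drawContours(o,[c],-1,1,-1); return o
def hullmask(n,pts,S=8):
    h=cv2.convexHull(np.float32([proj(n,p) for p in pts])); o=np.zeros((400,640),np.uint8)
    # antialiased coverage
    cv2.fillPoly(o,[np.round(h*256).astype(np.int32)],255,lineType=cv2.LINE_AA,shift=8); return o/255.
def place(x,P):
    c,s=np.cos(x[2]),np.sin(x[2]); return np.c_[x[0]+c*P[:,0]-s*P[:,1],x[1]+s*P[:,0]+c*P[:,1],P[:,2]]
def fit(ms,P,x0):
    f=lambda x:sum(np.abs(hullmask(n,place(x,P))-m).sum()/m.sum() for n,m in ms.items())
    sx=np.array([x0]+[np.add(x0,d) for d in ([.015,0,0],[0,.015,0],[0,0,.1])])
    r=minimize(f,x0,method='Nelder-Mead',options=dict(initial_simplex=sx,xatol=1e-5,fatol=1e-5)); return r.x,r.fun
box=lambda x0,x1,y0,y1,z0,z1:np.array([(a,b,c) for a in(x0,x1) for b in(y0,y1) for c in(z0,z1)])
E
python3 - <<'E'
from h import *
B=box(-.17,.17,-.15,.15,0,.012)
mt=mask('top','pics/top0.png',(380,220)); ms=mask('side','pics/side0.png',(330,220))
print(mt.sum(),ms.sum(),cv2.boundingRect(mt),cv2.boundingRect(ms))
for d in ({'top':mt},{'side':ms},{'top':mt,'side':ms}): 
    b,e=fit(d,B,[.645,-.04,.05]); print('base',b.round(4),e)
for n,p in dict(knob=(-.016,.103,.131),dial=(-.045,.065,.086),nose=(-.065,0,.033)).items():
    w=place(b,np.array([p]))[0]; print(n,w.round(4),proj('top',w),proj('side',w))
W=np.vstack([box(-.07,-.035,-.02,.02,0,.0225),box(.069,.07,-.02,.02,0,.005),box(-.067,-.037,-.008,.008,.0225,.0625)])
wt=mask('top','pics/top0.png',(204,220)); ws=mask('side','pics/side0.png',(325,342))
print(cv2.boundingRect(wt),cv2.boundingRect(ws))
for d in ({'top':wt},{'side':ws},{'top':wt,'side':ws}):
    w,e=fit(d,W,[.485,.385,-.15]); print('wedge',w.round(4),e)
print('grip',place(w,np.array([[-.052,0,.0475]])))
E
```

```text
240771 9669 (0, 0, 640, 400) (218, 158, 125, 85)
base [0.334  0.0362 1.37  ] 0.9510480913399039
base [ 0.6422 -0.0399  0.0917] 0.020899214996785764Traceback (most recent call last):
  File "<stdin>", line 6, in <module>
  File "h.py", line 36, in fit
    r=minimize(f,x0,method='Nelder-Mead',options=dict(initial_simplex=sx,xatol=1e-5,fatol=1e-5)); return r.x,r.fun
    res = _minimize_neldermead(fun, x0, args, callback, bounds=bounds,
                               **options)
    fxr = func(xr)
    fx = function(np.copy(x), *(wrapper_args + args))
  File "h.py", line 34, in <lambda>
    f=lambda x:sum(np.abs(hullmask(n,place(x,P))-m).sum()/m.sum() for n,m in ms.items())
               ~~~^^^^^^^^^^^^^^^^^^^^^^^^^^^^^^^^^^^^^^^^^^^^^^^^^^^^^^^^^^^^^^^^^^^^^^
  File "h.py", line 34, in <genexpr>
    f=lambda x:sum(np.abs(hullmask(n,place(x,P))-m).sum()/m.sum() for n,m in ms.items())
                          ~~~~~~~~^^^^^^^^^^^^^^
  File "h.py", line 28, in hullmask
    h=cv2.convexHull(np.float32([proj(n,p) for p in pts])); o=np.zeros((400,640),np.uint8)
                                 ~~~~^^^^^
  File "h.py", line 10, in proj
    K,R,t=cal(n); q=K@(R@np.array(p,float)+t); return q[:2]/q[2]
          ~~~^^^
  File "h.py", line 4, in cal
    c=get_calibration(n); K=np.array([[c['fx'],0,c['cx']],[0,c['fy'],c['cy']],[0,0,1.]])
ValueError: time passes only in moves, steps and waits
```

```bash
sed -i 's/^def cal(n):/import functools\n@functools.lru_cache\ndef cal(n):/; s/np.float32(55)/(80 if n=="top" else 55)/' h.py; cat > f.py <<'E'
from h import *
B=box(-.17,.17,-.15,.15,0,.012)
im=cv2.imread('pics/top0.png'); print(im[240,330],im[220,380],im[225,230],im[220,204])
mt=mask('top','pics/top0.png',(380,220)); ms=mask('side','pics/side0.png',(330,220))
print(mt.sum(),cv2.boundingRect(mt))
for d in ({'top':mt},{'side':ms},{'top':mt,'side':ms}): 
    b,e=fit(d,B,[.645,-.04,.08]); print('base',b.round(4),e)
for n,p in dict(knob=(-.016,.103,.131),dial=(-.045,.065,.086),nose=(-.065,0,.033)).items():
    w=place(b,np.array([p]))[0]; print(n,w.round(4),proj('top',w),proj('side',w))
W=np.vstack([box(-.07,-.035,-.02,.02,0,.0225),box(.069,.07,-.02,.02,0,.005),box(-.067,-.037,-.008,.008,.0225,.0625)])
wt=mask('top','pics/top0.png',(204,220)); ws=mask('side','pics/side0.png',(325,342))
print(cv2.boundingRect(wt),cv2.boundingRect(ws))
for d in ({'top':wt},{'side':ws},{'top':wt,'side':ws}):
    w,e=fit(d,W,[.485,.385,-.15]); print('wedge',w.round(4),e)
print('grip',place(w,np.array([[-.052,0,.0475]])))
E
python3 f.py
```

```text
[71 85 60] [135 138 140] [73 89 62] [214 218 221]
10919 (291, 116, 107, 118)
base [ 0.6432 -0.0362  0.0882] 0.017112462715647665
base [ 0.6423 -0.04    0.0919] 0.020901242904856638
base [ 0.6416 -0.0374  0.087 ] 0.04471366594662521
knob [0.6167 0.0638 0.131 ] [309.96675238 177.45884079] [283.06163752 197.99656766]
dial [0.5912 0.0234 0.086 ] [324.31590935 188.27341856] [295.52448372 197.29493089]
nose [ 0.5769 -0.0431  0.033 ] [346.39100567 194.92156081] [303.86066017 191.19071393]
(191, 202, 27, 50) (297, 325, 64, 34)
wedge [ 0.4816  0.3887 -0.2197] 0.05570135746606335
wedge [ 0.48    0.3849 -0.2221] 0.05143529411764706
wedge [ 0.4812  0.387  -0.2192] 0.1726591452991453
grip [[0.43044512 0.39835142 0.0475    ]]
```

Emit:
{"api": "drive_tool", "payload": {
  "plan": [2.7,4.1,0,0,0.65,2.7,4.1,0,0,0.65,2.7,4.1,0,0,0.65,2.7,4.1,0,0,0.65,2.7,4.1,0,0,0.65,2.7,4.1,0,0,0.65,2.7,4.1,0,0,0.65,2.7,4.1,0,0,0.65,2.7,4.1,0,0,0.65,2.7,4.1,0,0,0.65,2.7,4.1,0,0,0.65,2.7,4.1,0,0,0.65,2.7,4.1,0,0,0.65,2.7,4.1,0,0,0.65,2.7,4.1,0,0,0.65,2.7,4.5,0,0,0.65,0,0,0,0,0.65]
}}

```text
time: 3.42
position: [0.6185, 0.0659, 0.2303]
orientation: [[-0.954, -0.3, -0.0], [-0.3, 0.954, -0.0], [0.0, 0.0, -1.0]]
wrist_force: [-0.9, -0.1, -0.9]
grip_width: 0.651
gripper_force: 0.0
```

```bash
cat > dial.py <<'E'
from h import *
import sys
def unwarp(n,f,c=(.5912,.0234),half=.036,px=400):
    g=np.linspace(-half,half,px); H=[]
    src=np.float32([proj(n,(c[0]+a,c[1]+b,.086)) for a,b in((half,half),(half,-half),(-half,-half),(-half,half))])
    M=cv2.getPerspectiveTransform(np.float32([[0,0],[px,0],[px,px],[0,px]]),src-0)
    return cv2.warpPerspective(cv2.imread(f),M,(px,px),flags=cv2.INTER_CUBIC|cv2.WARP_INVERSE_MAP)
if __name__=='__main__':
    cv2.imwrite(sys.argv[3],np.hstack([unwarp('top',sys.argv[1]),unwarp('side',sys.argv[2])]))
E
python3 dial.py pics/top0.png pics/side0.png pics/d0.png
```

```text
(no output)
```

View pics/d0.png

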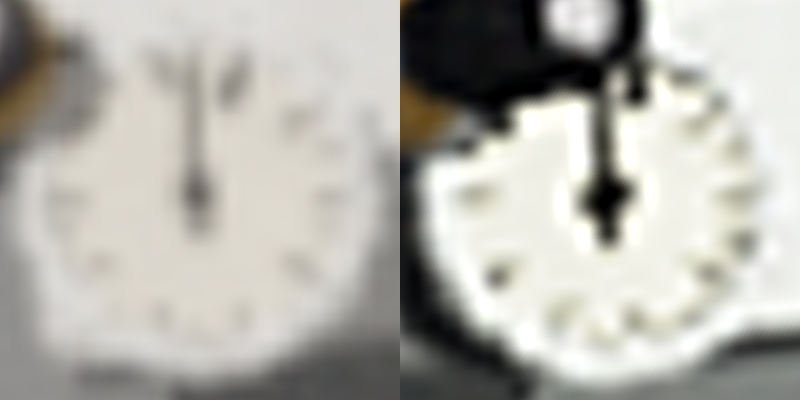

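Emit:
{"api": "drive_tool", "payload": {
  "plan": [-0.15,-0.25,-4,0,0.65,0,0,-4,0,0.65,0,0,-3,0,0.65,0,0,-1.4,0,0.65,0,0,0,0,0.65,0,0,0,0,0,0,0,0,0,0,0,0,0,0,0,0,0,0,0,0]
}}

```text
time: 4.55
position: [0.6161, 0.0634, 0.1098]
orientation: [[-0.955, -0.297, 0.003], [-0.297, 0.955, 0.004], [-0.004, 0.003, -1.0]]
wrist_force: [-5.1, 7.8, 5.3]
grip_width: 0.283
gripper_force: 58.5
```

Emit:
{"api": "drive_tool", "payload": {
  "plan": [-0.05,0.15,0,0,0,0,0,0,-7,0,0,0,0,-9,0,0,0,0,-9,0,0,0,0,-9,0,0,0,0,-9,0,0,0,0,0,0,0,0,0,0,0]
}}

```text
time: 5.55
position: [0.616, 0.064, 0.1098]
orientation: [[-0.901, 0.434, 0.004], [0.434, 0.901, 0.003], [-0.002, 0.004, -1.0]]
wrist_force: [-3.9, 7.8, 5.8]
grip_width: 0.284
gripper_force: 58.9
```

Emit:
{"api": "drive_tool", "payload": {
  "plan": [0,0,0,0,0.65,0,0,0,0,0.65,0,0,0,0,0.65,0,0,4,0,0.65,0,0,5,0,0.65,-1.6,3.4,3,0,0.65,-2.8,5,0,3,0.65,-2.8,5,0,5,0.65,-2.8,5,0,5,0.65,-2.8,5,0,0,0.65,-2.8,5,0,0,0.65,-2.8,5,0,0,0.65,0,0,0,0,0.65]
}}

```text
time: 7.18
position: [0.4295, 0.3989, 0.2269]
orientation: [[-0.976, 0.216, -0.0], [0.216, 0.976, -0.0], [0.0, -0.0, -1.0]]
wrist_force: [0.7, -0.8, -0.2]
grip_width: 0.652
gripper_force: 0.0
```

```bash
python3 - <<'E'
from h import *
for n in('top','side'): cv2.imwrite(f'pics/{n}1.png',camera(n))
E
python3 dial.py pics/top1.png pics/side1.png pics/d1.png
```

```text
(no output)
```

View pics/d1.png

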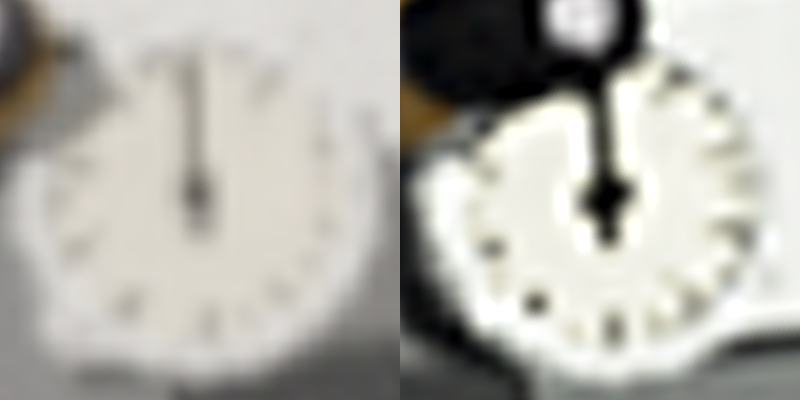

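The needle now lies on the zero mark: the eight visible mark angles average −5°, which matches the base yaw. I'll refine the wedge pose with a proper two-part silhouette.

```bash
cat > wf.py <<'E'
from h import *
A=np.vstack([box(-.07,-.035,-.02,.02,0,.0225),box(.069,.07,-.02,.02,0,.005)]); G=box(-.067,-.037,-.008,.008,.0225,.0625)
def wfit(ms,x0,dz=0):
    d=np.array([0,0,dz])
    f=lambda x:sum(np.abs(np.maximum(hullmask(n,place(x,A+d)),hullmask(n,place(x,G+d)))-m).sum()/m.sum() for n,m in ms.items())
    sx=np.array([x0]+[np.add(x0,d_) for d_ in ([.01,0,0],[0,.01,0],[0,0,.05])])
    r=minimize(f,x0,method='Nelder-Mead',options=dict(initial_simplex=sx,xatol=1e-5,fatol=1e-5)); return r.x,r.fun
if __name__=='__main__':
    wt=mask('top','pics/top0.png',(204,220)); ws=mask('side','pics/side0.png',(325,342))
    for k in ({'top':wt},{'side':ws},{'top':wt,'side':ws}):
        w,e=wfit(k,[.481,.387,-.22]); print(w.round(4),round(e,3),place(w,np.array([[-.052,0,.0475]])).round(4))
    T=lambda z:z
    b=(.6425,-.038,.09)
    for l in(.04,.066,.086): print('grip world for tip beyond',l,place(b,np.array([[-.065+l-.122,0,.0595]])).round(4))
E
python3 wf.py
```

```text
[ 0.4816  0.3884 -0.2282] 0.057 [[0.431  0.4002 0.0475]]
[ 0.4802  0.3843 -0.2178] 0.043 [[0.4295 0.3955 0.0475]]
[ 0.4806  0.3861 -0.2049] 0.188 [[0.4297 0.3967 0.0475]]
grip world for tip beyond 0.04 [[ 0.4961 -0.0512  0.0595]]
grip world for tip beyond 0.066 [[ 0.522  -0.0489  0.0595]]
grip world for tip beyond 0.086 [[ 0.5419 -0.0471  0.0595]]
```

Emit:
{"api": "drive_tool", "payload": {
  "plan": [0.05,-0.1,-5,0,0.65,0,0,-5,0,0.65,0,0,-5,0,0.65,0,0,-3,0,0.65,0,0,-1.5,0,0.65,0,0,0,0,0.65,0,0,0,0,0,0,0,0,0,0,0,0,0,0,0,0,0,0,0,0,0,0,0,0,0]
}}

```text
time: 8.65
position: [0.4323, 0.396, 0.0338]
orientation: [[-0.975, 0.22, 0.002], [0.22, 0.975, 0.002], [-0.001, 0.002, -1.0]]
wrist_force: [-0.0, 0.6, 5.8]
grip_width: 0.177
gripper_force: 59.9
```

Emit:
{"api": "drive_tool", "payload": {
  "plan": [0,0,3,0,0,0,0,4.5,0,0,0,0,4.5,0,0,0,-3,0,0,0,0.2,-4.5,0,3,0,0.2,-4.5,0,3,0,0.2,-4.5,0,3,0,0.2,-4.5,0,3,0,0.2,-4.5,0,3,0,0.2,-4.5,0,3,0,0.2,-4.5,0,0,0,0,-4.5,0,0,0,0,-3.8,0,0,0,0,-2.4,0,0,0,0,0,0,0,0,0,0,0,0,0]
}}

```text
time: 10.65
position: [0.4452, -0.0566, 0.1518]
orientation: [[-0.996, -0.091, -0.001], [-0.091, 0.996, 0.0], [0.001, 0.0, -1.0]]
wrist_force: [-0.3, -0.4, -2.8]
grip_width: 0.174
gripper_force: 59.3
```

```bash
python3 - <<'E'
from h import *
t=camera('top'); s=camera('side'); cv2.imwrite('pics/top2.png',t); cv2.imwrite('pics/side2.png',s)
c=lambda im,x,y,w,h,k: cv2.resize(im[y:y+h,x:x+w],None,fx=k,fy=k,interpolation=cv2.INTER_CUBIC)
cv2.imwrite('pics/c2.png',np.hstack([c(t,290,150,100,130,4),c(s,280,160,100,130,4)]))
r=read_state(); print(r['position'],r['wrist_force'],r['torque'])
E
```

```text
[ 0.44549225 -0.05620263  0.15208934] [-0.16906974  0.45133775 -3.32222745] [0.01857746 0.05689896 0.03371774]
```

View pics/c2.png

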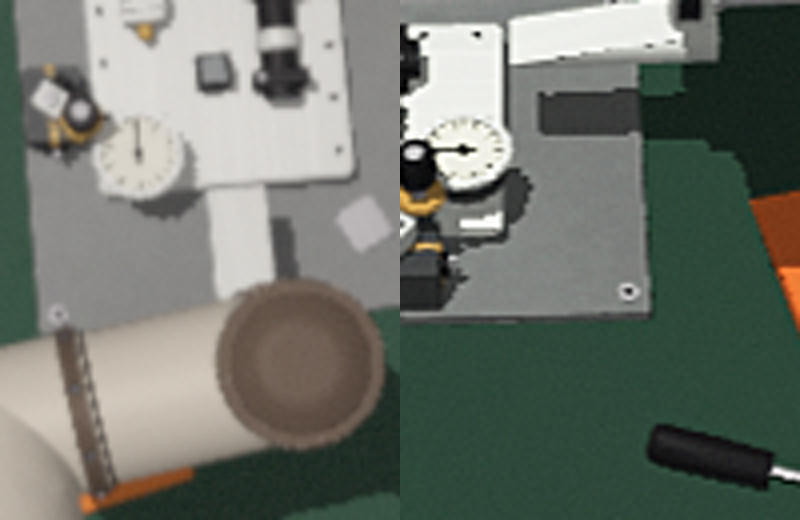

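```bash
python3 - <<'E'
from h import *
z=.123
for n,a,b in(('top',(341.8,197.0),(356.6,195.5)),('side',(308,175.7),(307.5,165.2))):
    p=ray(n,a,z);q=ray(n,b,z); print(n,p.round(4),q.round(4),'mid',((p+q)/2).round(4),np.linalg.norm(p-q))
x=(.4455,-.0562); yw=.0911
print('exp tip',x[0]+.122*np.cos(yw),x[1]+.122*np.sin(yw))
d=np.array([np.cos(.09),np.sin(.09)]); P=np.array(x)
nose=place((.6425,-.038,.09),np.array([[-.065,0,.033]]))[0]; print('nose',nose)
v=P-nose[:2]; print('grip along',v@d,'lat',v@[-d[1],d[0]])
# edges of wedge in top image: left/right boundaries
im=cv2.imread('pics/top2.png')[...,2].astype(int)
for r in (200,205,210,215,220): print(r,im[r,336:364].tolist())
E
```

```text
top [ 0.563  -0.0257  0.123 ] [ 0.5674 -0.0673  0.123 ] mid [ 0.5652 -0.0465  0.123 ] 0.04178180118610807
side [ 0.5603 -0.0238  0.123 ] [ 0.5651 -0.0621  0.123 ] mid [ 0.5627 -0.0429  0.123 ] 0.038689227203474445
exp tip 0.5669940982173296 -0.04510116680196162
nose [ 0.57776307 -0.04384211  0.033     ]
grip along -0.1328384779987666 lat -0.00042026554881012654
200 [76, 78, 94, 124, 138, 164, 200, 210, 212, 214, 215, 214, 214, 212, 212, 212, 212, 212, 211, 206, 181, 142, 134, 137, 137, 136, 136, 137]
205 [139, 139, 139, 136, 137, 141, 167, 206, 212, 212, 213, 215, 214, 214, 213, 211, 211, 211, 212, 210, 195, 129, 86, 78, 80, 82, 102, 134]
210 [138, 137, 137, 136, 136, 141, 163, 201, 210, 211, 212, 214, 215, 215, 213, 212, 212, 213, 212, 212, 204, 173, 98, 73, 75, 74, 76, 99]
215 [137, 135, 137, 140, 137, 136, 142, 171, 208, 212, 212, 213, 213, 215, 214, 214, 214, 213, 212, 213, 212, 199, 143, 87, 78, 77, 80, 89]
220 [136, 137, 136, 137, 134, 136, 139, 169, 209, 214, 212, 212, 213, 214, 213, 213, 210, 203, 185, 181, 174, 167, 131, 113, 107, 108, 104, 105]
```

Emit:
{"api": "drive_tool", "payload": {
  "plan": [0,0,-3,0,0,0,0,-3,0,0,0,0,-2.5,0,0,0,0,-1.6,0,0,0,0,0,0,0,0,0,0,0,0]
}}

```text
time: 11.5
position: [0.4465, -0.0564, 0.052]
orientation: [[-0.996, -0.092, 0.001], [-0.092, 0.996, 0.0], [-0.001, -0.0, -1.0]]
wrist_force: [0.7, -0.2, -1.8]
grip_width: 0.176
gripper_force: 59.2
```

Emit:
{"api": "drive_tool", "payload": {
  "plan": [2,0.18,-0.2,0,0,1,0.09,-0.2,0,0,0,0,0,0,0,0,0,0,0,0]
}}

```text
time: 12.0
position: [0.4749, -0.0543, 0.0473]
orientation: [[-0.996, -0.091, -0.001], [-0.091, 0.996, 0.0], [0.001, 0.0, -1.0]]
wrist_force: [0.3, 0.7, -2.7]
grip_width: 0.177
gripper_force: 59.3
```

Emit:
{"api": "drive_tool", "payload": {
  "plan": [0,0,-0.2,0,0,0,0,0,0,0]
}}

```text
time: 12.25
position: [0.4752, -0.0543, 0.0457]
orientation: [[-0.996, -0.091, -0.0], [-0.091, 0.996, -0.0], [0.0, -0.0, -1.0]]
wrist_force: [-2.1, 0.6, 2.9]
grip_width: 0.176
gripper_force: 59.9
```

Emit:
{"api": "drive_tool", "payload": {
  "plan": [0,0,-0.1,0,0,0,0,0,0,0]
}}

```text
time: 12.5
position: [0.4752, -0.0542, 0.0457]
orientation: [[-0.996, -0.092, -0.0], [-0.092, 0.996, -0.0], [0.0, -0.0, -1.0]]
wrist_force: [-5.5, 2.3, 10.9]
grip_width: 0.177
gripper_force: 61.4
```

Emit:
{"api": "drive_tool", "payload": {
  "plan": [0,0,0.05,0,0,0.8,0.08,0,0,0,0.9,0.08,0,0,0,0.9,0.08,0,0,0,0.9,0.08,0,0,0,0.9,0.08,0,0,0,0,0,0,0,0,0,0,0,0,0]
}}

```text
time: 13.5
position: [0.5199, -0.0506, 0.0457]
orientation: [[-0.996, -0.091, 0.001], [-0.091, 0.996, -0.001], [-0.001, -0.001, -1.0]]
wrist_force: [-2.1, -1.3, 5.5]
grip_width: 0.175
gripper_force: 60.5
```

```bash
python3 - <<'E'
from h import *
t=camera('top'); s=camera('side'); cv2.imwrite('pics/top3.png',t); cv2.imwrite('pics/side3.png',s)
E
python3 dial.py pics/top3.png pics/side3.png pics/d3.png
```

```text
(no output)
```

View pics/d3.png

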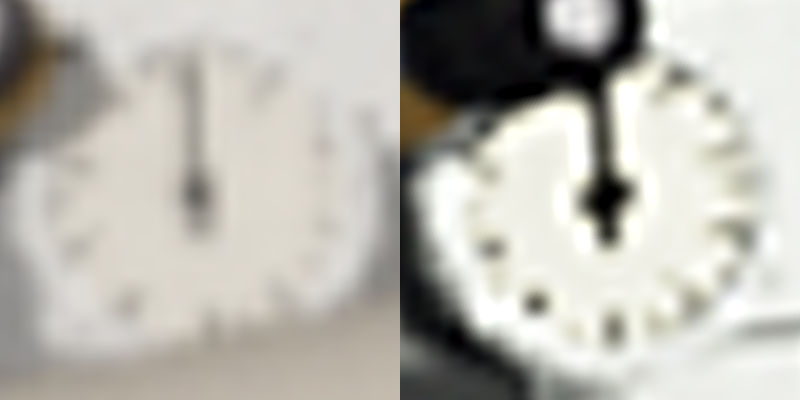

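The dial is visible in both views and the needle is still at zero. I push on.

Emit:
{"api": "drive_tool", "payload": {
  "plan": [0.5,0.045,0,0,0,0.5,0.045,0,0,0,0.5,0.045,0,0,0,0.5,0.045,0,0,0,0,0,0,0,0]
}}

```text
time: 14.22
position: [0.5299, -0.0504, 0.0455]
orientation: [[-0.996, -0.09, -0.02], [-0.09, 0.996, -0.003], [0.021, -0.001, -1.0]]
wrist_force: [-22.2, -0.2, 25.3]
grip_width: 0.176
gripper_force: 63.6
```

```bash
cat > needle.py <<'E'
from h import *
import sys
from dial import unwarp
k=sys.argv[1]
for n in('top','side'):
    f=f'pics/{n}{k}.png'; cv2.imwrite(f,camera(n)); a=unwarp(n,f).astype(float).min(2); a0=unwarp(n,f'pics/{n}1.png').astype(float).min(2)
    c=(197,197) if n=='top' else (206,202)
    th=np.radians(np.arange(-40,300,3)); out=[]
    D=[np.mean([a[int(round(c[1]-r*np.cos(t))),int(round(c[0]+r*np.sin(t)))] for r in range(50,100,3)]) for t in th]
    i=np.argsort(D)[:4]; print(n,[(int(round(np.degrees(th[j]))),int(D[j])) for j in i],'median',int(np.median(D)))
print(mk('side','needle_tip')[:2],read_state()['wrist_force'])
E
python3 needle.py 4
```

```text
top [(26, 143), (29, 145), (23, 147), (32, 154)] median 176
side [(23, 85), (26, 85), (20, 105), (29, 107)] median 231
[] [-21.34682683   0.21538005  25.08182285]
```

Emit:
{"api": "drive_tool", "payload": {
  "plan": [0,0,0.1,0,0,0,0,0.1,0,0,0,0,0,0,0]
}}

```text
time: 14.75
position: [0.5328, -0.0499, 0.0455]
orientation: [[-0.996, -0.089, -0.014], [-0.089, 0.996, -0.002], [0.014, -0.0, -1.0]]
wrist_force: [-12.4, -1.0, 5.7]
grip_width: 0.178
gripper_force: 60.9
```

```bash
python3 needle.py 5
```

```text
top [(41, 145), (38, 149), (44, 149), (233, 153)] median 168
side [(41, 47), (38, 55), (44, 71), (35, 91)] median 231
[] [-11.30691472  -1.76436165   5.69041769]
```

Emit:
{"api": "drive_tool", "payload": {
  "plan": [0.3,0.027,0,0,0,0.3,0.027,0,0,0,0,0,0,0,0]
}}

```text
time: 15.28
position: [0.5384, -0.0494, 0.0456]
orientation: [[-0.996, -0.089, -0.015], [-0.089, 0.996, -0.002], [0.016, -0.001, -1.0]]
wrist_force: [-12.5, -0.7, 7.1]
grip_width: 0.173
gripper_force: 61.0
```

```bash
python3 needle.py 6
```

```text
top [(266, 152), (71, 153), (74, 153), (263, 153)] median 174
side [(68, 107), (65, 111), (71, 125), (62, 135)] median 231
[] [-12.72021403  -0.99997654   7.17001701]
```

Emit:
{"api": "drive_tool", "payload": {
  "plan": [0.3,0.027,0,0,0,0.3,0.027,0,0,0,0,0,0,0,0,0,0,0,0,0]
}}

```text
time: 15.92
position: [0.5445, -0.0489, 0.0456]
orientation: [[-0.996, -0.089, -0.015], [-0.089, 0.996, -0.002], [0.015, -0.001, -1.0]]
wrist_force: [-13.2, -1.0, 7.4]
grip_width: 0.174
gripper_force: 60.9
```

```bash
python3 needle.py 7; python3 - <<'E'
import sys; sys.path.insert(0,'.')
from dial import *
s=cv2.imread('pics/side7.png')
cv2.imwrite('pics/c7.png',np.hstack([unwarp('side','pics/side7.png'),cv2.resize(s[150:230,280:360],None,fx=5,fy=5,interpolation=cv2.INTER_CUBIC)]))
E
```

```text
top [(38, 156), (41, 156), (44, 157), (35, 157)] median 174
side [(101, 78), (98, 79), (104, 98), (95, 103)] median 231
[] [-12.38851617  -1.23309762   6.13889211]
```

View pics/c7.png

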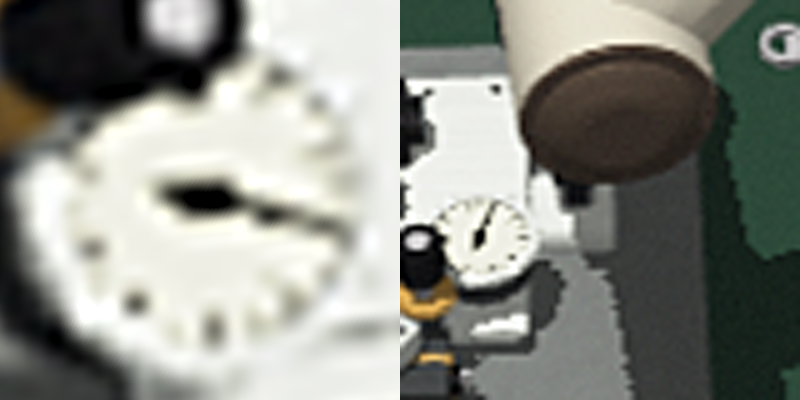

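The needle points at about 100–104° in the unwarped view, right at the third mark (about 3 mm). The wedge is gripped under the plate edge at px (392,192) in the full side picture, and the forces are steady.

```bash
python3 -c "
from cell import *
print(job_done())"
```

```text
the job is handed in; nothing more can be done
None
```

I zeroed the gauge, then pushed the wedge under the middle of the plate's front edge until the gauge read about 3 mm. I handed the job in at about 16 s with the arm still gripping the wedge and holding the plate up.

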